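# Set the stop turret of the eyelet press and press an eyelet

### The arm

A 6-joint arm with a two-finger parallel gripper is mounted at the origin on the work surface; the furniture and walls round the work are solid. World frame = base frame: x ahead of the robot, y to its left, z up, the work surface at z = 0. Lengths are in m, angles in rad, forces in N, time in s.
With the tool pointing down it reaches from about 0.35 to 0.775 m from the base axis. Payload 5.5 kg.
Tool frame: the origin (TCP) lies at the very end of the fingers, on their centre line; the grasp point (between the pads) lies 19 mm behind it; z points along the fingers, y is the line along which they close (so a half turn about z gives the same grasp; the last joint's range is limited). The gripper opens to 85 mm and grips with 20 to 120 N. Pads are 22 mm wide; open, the fingers measure 114 mm over their backs; the gripper's body (76 mm by 85 mm) begins 54 mm behind the grasp point. The pads swing forward as they close: fully open they stand 13 mm farther back than shut.
Start: joints at [-1.334, 0.313, 0.046, 1.304, 0, 1.431], TCP at [0.212, -0.535, 0.231] pointing down, gripper open.
Joint ranges: [-2.76, 2.76], [-0.86, 1.69], [-1.03, 1.26], [-2.2, 2.34], [-1.47, 1.5], [-3.14, 3.14]. Speed limits (rad/s): [2.57, 2.57, 3.14, 3.14, 3.14, 3.14].

### API

Orientations are given as a unit quaternion [w, x, y, z].
In Python, from workcell import get_state, read_camera, hand_in gives the robot as it stands.
- The arm moves only by the tool send_rows, never from a script. Its argument "increments" is a list of rows, each an object of numbers: "dx", "dy", "dz": the shift along the world's x, y, z in units of 25 mm (1.0 is 25 mm); "roll": the turn about the world's z in units of 8 degrees (1.0 is 8 degrees); "claw": the opening, from -1 (shut) to 1 (fully open). In form: [{"dx": .., "dy": .., "dz": .., "roll": .., "claw": ..}, ...]. A call has exactly 5 rows; each row is the pose to reach, as a shift and turn from the pose commanded when the call began; what a row does not reach only later rows make up. A row lasts 1/8 s, in which the tool goes at most 62.5 mm and 10.7 degrees, less where a joint would pass 70% of its speed; a pose out of reach is approached as far as the arm can. A call with a gripper value outside its range is refused whole. The fingers move at their own pace and stop on an object; "grip_force" is the grip in N (left out, the last holds). Time passes only in rows, so rows that repeat a pose let the fingers close, or fill a call up. It gives the time, the measured TCP pose, the force, the opening and the grip force at its end, in the units of the state.
- get_state(): the state, without advancing time (a new reading comes with each control period).
- read_camera(name): name is "scene" or "top"; returns a dict with "image" (480x640x3 uint8, blue, green, red), "fx", "fy", "cx", "cy" (pixels), "dist_coeffs" ([k1, k2, p1, p2, k3] as OpenCV has them; the pictures are not rectified), "world_to_cam" (4x4, takes a point from world to camera coordinates). Camera axes: x right, y up, looking along -z (the intrinsics and any distortion apply to the point x, -y, -z); pixel columns grow to the right and rows downward; lengths in m; the calibration is good to about 2 mm. A picture is of the moment at which its call begins. There is no depth.
- hand_in(): hands the job in; it is judged then, once.
The state is a dict: "clock": time; "joint_pos": joint angles; "qvel": joint speeds; "tau": joint torques, N m; "tcp_pos": TCP position; "orientation": TCP orientation; "wrist_force": force on the tool from outside, world axes, zero at the start; "ft_torque": the same for the moment, N m; "finger_gap": finger opening in m; "grip_force": force on a finger pad.
Only numpy, scipy, OpenCV 4.12 (cv2) and the standard library are available. Lean on these libraries where they do the work, as an engineer would, in place of code of your own. Each camera call takes 0.05 s, during which the arm holds its last target. There are 200 camera calls.

### The job

Set the eyelet press for this tag: turn its stop turret, click by click, until the third stud, counting the red one (the shortest) as the first and going up in height, stands in its click under the stop rod, and push the shuttle with the tag fully home. Then press the ram cap down slowly until you feel the rod land on that stud, lean on it there with about 15 N (never more than 25 N) for a good second, and let the ram come back up. The eyelet must end seated on the face of the tag, not driven into it, and the things lying about stay where they are.

Things in the scene. Friction and masses are not known exactly. Their poses are not given: they have to be found in the camera images.
- press: Fixed dark green bench press, foot 175 x 196 x 14 mm. Origin on the bench under the ram axis; +x to the back of the press (its column), +y to its left, z up. The shuttle handle sticks out to -x, towards the robot; the turret stands on the -y side. It can stand anywhere on the bench, turned by up to 0.3 rad.
- turret: Stop turret, turns either way without end about the upright line at press (0, -84 mm); origin there at bench height. Disc 73 mm across, top at 26 mm, six upright studs 10 mm thick on a 28 mm radius, 60 degrees apart; tops 32 (red), 36, 40, 44, 48, 52 mm above the bench, rising clockwise seen from above: the third stud is 120 degrees clockwise of the red one, which lies on the turret's +y axis.
- detent: Spring roller (origin) behind the turret, running in the star wheel under its disc. It holds the turret at every 60 degrees, a stud then exactly under the stop rod. About 0.2 N m to leave a click, fading to nothing half way (30 degrees); past that the spring pulls on, and seats the turret once it is let go. Within 7 degrees of half way it may hang, and may be found so.
- turret_knob (a point): On the turret's axis, 133 mm above the bench: middle of the round black knob on the tall hub (36 mm across, 119 to 147 mm high; hub below 15 mm thick). Grip it from above with 20 N or more, or it slips. Within 60 mm of the axis nothing else is higher than 112 mm; the ram cap's edge is 65 mm from the axis, its top at 176 mm.
- red_stud (a point): Top centre of the red stud, the shortest, number one, 28 mm from the turret's axis. A red bar on top of the knob points the same way. With the third stud under the stop rod the red stud lies at press (-24, -98 mm).
- ram: Ram with cap, punch and an aluminium arm to -y that carries the stop rod. Slides straight down up to 30 mm against a return spring (3 N at the top, 5.5 N at 20 mm); driving the eyelet takes about 4 N more; then the rod lands hard on the stud: after about 20 mm on the third, 4 mm less or more for each taller or shorter one. Origin on the ram axis, at bench height when up; sinks with it.
- rod_foot (a point): Foot of the stop rod (10 mm thick, hangs from the ram's arm), at press (0, -56 mm), the stud place nearest the ram; 60 mm above the bench when the ram is up.
- cap_top (a point): Centre of the flat top of the black round ram cap (37 mm across, 34 mm high), 176 mm above the bench when up: press here from above with closed fingers.
- shuttle: Aluminium slide plate in rails along the press's x, with a plywood tag (60 x 40 x 10 mm, top face 32 mm above the bench) in its nest. Origin at bench height under the eyelet. It starts 30 to 60 mm out to -x; fully home, against its end stop, its origin lies on the ram axis. About 2 N of friction.
- shuttle_handle (a point): Middle of the shuttle's upright red handle (19 mm thick, 38 to 64 mm high), 84 mm in front of the eyelet: at press x = -84 mm when home.
- eyelet_top (a point): Top of the brass eyelet standing in the tag, 14 mm across. It starts 10 to 12 mm too high (44 to 46 mm above the bench); rightly seated, its 2 mm flange lies on the tag and its top is 34 mm above the bench. It stays where it is pressed and cannot be drawn back.
- finished_tag_1: finished plywood tag, 60 x 40 x 10 mm, loose on the bench; leave alone. Origin under its centre.
- finished_tag_2: another finished plywood tag, the same; leave alone.
- bead_jar: clear jar of beads with a white lid, 57 mm across, 75 mm high; leave alone. Origin under its centre.
- red_bin: small red open-fronted bin, 111 x 88 x 52 mm; leave alone. Origin under its centre.
- tape_roll: small roll of black tape, 60 mm across, 18 mm high; leave alone. Origin under its centre.

How it is judged:
By the outcome, as a careful person would: the job done as asked, in the order asked, and still so for the second after the job is handed in, with the robot touching nothing.
It also fails if it takes over 70 s, if anything falls off the work surface, if the arm or the gripper's body presses on something with over 40 N, if the wrist force passes 120 N, or if a joint passes its speed limit or range.

## Working session

There is one attempt and no reset: what is moved stays moved. The work goes in short steps, Python scripts to look and compute and a tool call to move; the robot and the scene stay as the last step left them, time stands still between calls to the robot, and variables do not carry over. Pictures are saved under pics/ and viewed, at most 10 in all, crops included, and the job is handed in when it is done.

Besides the shell and the picture viewer there is one more tool, called after ">>>" by a JSON object that holds its "method" and its "body". send_rows: Moves the arm, as the interface text tells. Its arguments: {"type":"object","properties":{"increments":{"type":"array","items":{"type":"object","properties":{"dx":{"type":"number"},"dy":{"type":"number"},"dz":{"type":"number"},"roll":{"type":"number"},"claw":{"type":"number"}}}},"grip_force":{"type":"number"}},"required":["increments"]}

```bash
mkdir -p pics && cat > h.py <<'E'
import numpy as np, cv2
from workcell import get_state, read_camera, hand_in
def ray(c,u,v):
    K=np.array([[c['fx'],0,c['cx']],[0,c['fy'],c['cy']],[0,0,1]])
    p=cv2.undistortPoints(np.array([[[u,v]]],float),K,np.array(c['dist_coeffs'],float))[0,0]
    T=np.array(c['world_to_cam']);R=T[:3,:3];o=-R.T@T[:3,3]
    return o,R.T@np.array([p[0],-p[1],-1.])
def onz(c,u,v,z):
    o,d=ray(c,u,v);return o+d*(z-o[2])/d[2]
def proj(c,P):
    T=np.array(c['world_to_cam']);q=T[:3,:3]@np.array(P,float)+T[:3,3]
    K=np.array([[c['fx'],0,c['cx']],[0,c['fy'],c['cy']],[0,0,1]])
    return cv2.projectPoints(np.array([[q[0],-q[1],-q[2]]]),np.zeros(3),np.zeros(3),K,np.array(c['dist_coeffs'],float))[0].ravel()
def tri(c1,p1,c2,p2):
    (o1,d1),(o2,d2)=ray(c1,*p1),ray(c2,*p2)
    A=np.stack([d1,-d2],1);s=np.linalg.lstsq(A,o2-o1,rcond=None)[0]
    a,b=o1+d1*s[0],o2+d2*s[1];return (a+b)/2,np.linalg.norm(a-b)
def red(im):
    h=cv2.cvtColor(im,cv2.COLOR_BGR2HSV)
    return (((h[...,0]<8)|(h[...,0]>172))&(h[...,1]>140)&(h[...,2]>70)).astype(np.uint8)
E
python3 - <<'E'
from h import *
for n in('top','scene'):
    c=read_camera(n);cv2.imwrite(f'pics/{n}0.png',c['image'])
    T=np.array(c['world_to_cam']);print(n,c['fx'],(-T[:3,:3].T@T[:3,3]).round(3))
    k,l,s,m=cv2.connectedComponentsWithStats(red(c['image']))
    for i in range(1,k):
        if s[i,4]>8: print(s[i],m[i].round(1))
s=get_state();print(s)
E
```

```text
top 434.7964987835852 [ 0.44  -0.111  1.013]
[168 163  41  51 702] [189.2 190.1]
[188 187   4   7  10] [189.7 190.7]
[181 197   8   8  37] [184.1 200.9]
[325 273   7   7  41] [328.1 275.9]
[450 316  21   6  36] [459.5 317.8]
[418 318  30   7 122] [433.6 321.5]
scene 523.1650729525396 [-0.157 -0.871  0.837]
[247   0  14  10 108] [254.1   3.6]
[267   0   6  13  64] [269.8   5.9]
[249 190  44  34 785] [271.  205.1]
[287 273   7  11  57] [290.4 277.8]
[326 363  16  13  97] [332.8 369. ]
[341 373  22  17 105] [351.6 381.6]
{'clock': 0.1, 'joint_pos': array([-1.33363635e+00,  3.13944645e-01,  4.50645642e-02,  1.30360409e+00,
        3.40198470e-05,  1.43118994e+00]), 'qvel': array([-2.70870411e-04, -1.48585374e-03,  2.98335124e-03, -1.44057664e-03,
        3.52712341e-05, -1.48209238e-03]), 'tau': array([ 2.07102137e-03, -4.81724918e+01,  2.99244815e+01,  1.27472437e-02,
       -1.97450954e-04,  6.68765139e-06]), 'tcp_pos': array([ 0.21143735, -0.53420957,  0.23047558]), 'orientation': array([-8.43746770e-04,  9.82307955e-01,  1.87270845e-01, -2.41577612e-05]), 'wrist_force': array([0.82251138, 0.1936582 , 0.30494992]), 'ft_torque': array([ 0.04439959,  0.03203542, -0.05188394]), 'grip_force': 0.0, 'finger_gap': 0.0855577690265221}
```

View pics/top0.png

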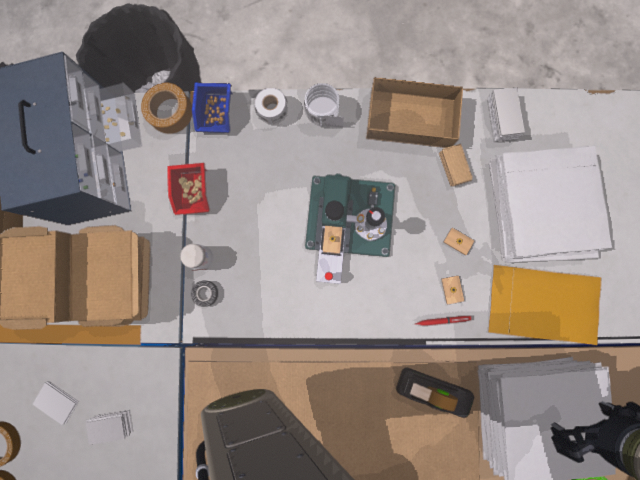

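View pics/scene0.png

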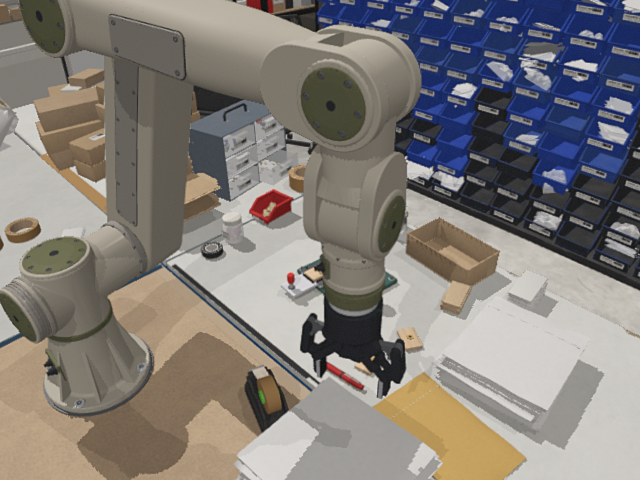

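Top view: press around (350,215), its red handle at (328,276), the ram cap at about (334,209) and the knob at about (376,216). The scene view of the press is blocked by the arm. I'll enlarge the press.

```bash
python3 - <<'E'
from h import *
c=read_camera('top');im=c['image']
cr=im[165:290,295:410];cv2.imwrite('pics/crop1.png',cv2.resize(cr,None,fx=4.8,fy=4.8,interpolation=cv2.INTER_CUBIC))
h=cv2.cvtColor(im,cv2.COLOR_BGR2HSV)
g=((h[...,0]>60)&(h[...,0]<100)&(h[...,1]>80)).astype(np.uint8);g[:160]=0;g[270:]=0;g[:,:295]=0;g[:,410:]=0
ct=np.vstack([x for x in cv2.findContours(g,0,2)[0] if cv2.contourArea(x)>20])
P=np.array([onz(c,u,v,.014)[:2] for u,v in ct[:,0]],np.float32)
print('foot',cv2.minAreaRect(P),cv2.boxPoints(cv2.minAreaRect(P)))
hd=onz(c,328.1,275.9,.064);print('handle',hd)
dark=(h[...,2]<60).astype(np.uint8);dark[:175]=0;dark[245:]=0;dark[:,:315]=0;dark[:,400:]=0
k,l,s,m=cv2.connectedComponentsWithStats(dark)
for i in range(1,k):
    if s[i,4]>30: print(s[i],m[i], onz(c,*m[i],.176)[:2],onz(c,*m[i],.147)[:2])
E
```

```text
Traceback (most recent call last):
ValueError: need at least one array to concatenate
```

View pics/crop1.png

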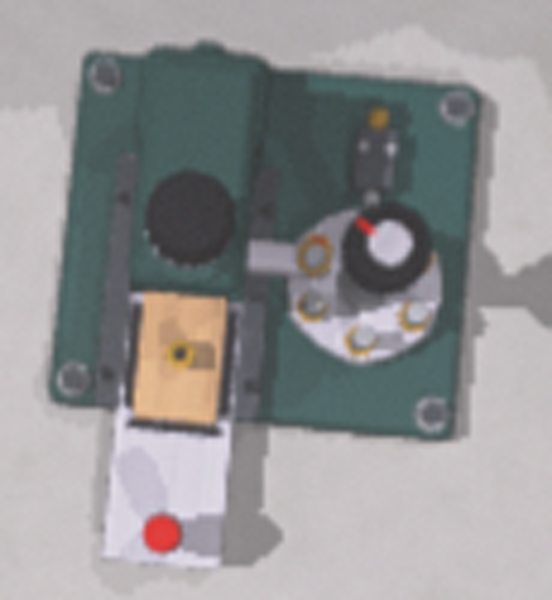

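Crop: the cap is at (334.6,210.2), the knob at (375.6,216.7) with its red bar pointing up-left (half way between clicks, it seems), and the handle at (328.7,276). I'll convert these and check them against the given dimensions.

```bash
python3 - <<'E'
from h import *
c=read_camera('top');im=c['image']
f=lambda u,v:(295+(u+.5)/4.8-.5,165+(v+.5)/4.8-.5)
cap=onz(c,*f(190,216),.176)[:2]
kn=onz(c,*f(391,243),.147)[:2]; kn2=onz(c,*f(387,248),.133)[:2]
hd=onz(c,*f(162,534),.064)[:2];ey=onz(c,*f(179,353),.045)[:2]
corn=[onz(c,*f(*p),.014)[:2] for p in((85,53),(482,90),(455,438),(52,402))]
print('cap',cap,'kn',kn,kn2,'hd',hd,'ey',ey);print(np.array(corn),[np.linalg.norm(corn[i]-corn[i-1]) for i in range(4)])
ang=lambda d:np.degrees(np.arctan2(d[1],d[0]))
print('yaws',ang(corn[0]-corn[3]),ang(corn[1]-corn[2]),ang(corn[0]-corn[1])-90,ang(corn[3]-corn[2])-90,'cap-kn',ang(cap-kn)-90,np.linalg.norm(cap-kn),np.linalg.norm(cap-kn2),'cap-hd',ang(cap-hd),np.linalg.norm(cap-hd),'ey-hd',ang(ey-hd),np.linalg.norm(ey-hd),np.linalg.norm(cap-ey))
b=onz(c,*f(360,220),.147)[:2];b2=onz(c,*f(374,233),.147)[:2];print('bar',ang(b-kn),ang(b-b2))
r=onz(c,*f(316,252),.032)[:2];print('stud',ang(r-kn),np.linalg.norm(r-kn),np.linalg.norm(r-kn2))
# black discs
v=im.max(2);d=(v<75).astype(np.uint8);
for (x,y) in (f(190,216),f(387,248)):
    w=np.zeros_like(d);cv2.circle(w,(int(x),int(y)),13,1,-1);q=cv2.findContours(d&w,0,2)[0];q=max(q,key=cv2.contourArea);print(cv2.minEnclosingCircle(q),cv2.contourArea(q))
# reds in knob zone, loose
yy,xx=np.nonzero(im[205:230,360:392,2].astype(int)-im[205:230,360:392,1]>40);print(list(zip(xx+360,yy+205)))
E
```

```text
cap [ 0.58490209 -0.11353371] kn [ 0.57817144 -0.19769661] [ 0.57826731 -0.197372  ] hd [ 0.45850822 -0.10083674] ey [ 0.54296813 -0.10864315]
[[ 0.6942941  -0.0628463 ]
 [ 0.67474168 -0.25639704]
 [ 0.50516256 -0.2402917 ]
 [ 0.52271955 -0.04749163]] [np.float64(0.17226024892794872), np.float64(0.19453582395872598), np.float64(0.17034218803026577), np.float64(0.1935978185149796)]
yaws -5.11392996615061 -5.425246063073395 -5.768427796565987 -5.203185357377421 cap-kn -4.572311027321618 0.08443160562701899 0.08410040740268314 cap-hd -5.736435575958351 0.12703001153753143 ey-hd -5.280696436314224 0.08481990535109435 0.042218180418863716
bar 52.63673089058036 46.25354387624025
stud 59.39528172951066 0.02791538686461185 0.027587304136158227
((336.0, 210.25), 11.070895195007324) 289.5
((375.02984619140625, 216.45523071289062), 9.658407211303711) 130.0
[(np.int64(369), np.int64(210)), (np.int64(370), np.int64(210)), (np.int64(369), np.int64(211)), (np.int64(370), np.int64(211)), (np.int64(371), np.int64(211)), (np.int64(370), np.int64(212)), (np.int64(371), np.int64(212)), (np.int64(372), np.int64(212)), (np.int64(371), np.int64(213)), (np.int64(372), np.int64(213)), (np.int64(373), np.int64(213)), (np.int64(360), np.int64(214)), (np.int64(361), np.int64(214)), (np.int64(361), np.int64(215)), (np.int64(362), np.int64(215))]
```

All the checks agree: cap to knob 84.4 mm, eyelet to handle 84.8 mm, shuttle 42 mm out, press yaw about -5.3°. Red is near heading 55°, hanging half way, and it has to reach about 205°, so I need roughly +150° anticlockwise. Moving over the knob.

>>> {"method": "send_rows", "body": {"increments": [{"dx":1.8,"dy":1.65,"dz":0,"roll":0,"claw":1},{"dx":3.6,"dy":3.3,"dz":0,"roll":0,"claw":1},{"dx":5.4,"dy":4.95,"dz":0,"roll":0,"claw":1},{"dx":7.2,"dy":6.6,"dz":0,"roll":0,"claw":1},{"dx":9,"dy":8.25,"dz":0,"roll":0,"claw":1}], "grip_force": 60}}

```text
clock: 0.82
tcp_pos: [0.4377, -0.327, 0.2313]
orientation: [0.0, 0.982, 0.187, 0.0]
wrist_force: [0.8, -1.2, -0.4]
finger_gap: 0.0853
grip_force: 0.0
```

>>> {"method": "send_rows", "body": {"increments": [{"dx":1.6,"dy":1.5,"dz":0,"roll":0,"claw":1},{"dx":3.2,"dy":3,"dz":0,"roll":0,"claw":1},{"dx":4.6,"dy":4.2,"dz":0,"roll":0,"claw":1},{"dx":5.4,"dy":5.0,"dz":0,"roll":0,"claw":1},{"dx":5.64,"dy":5.25,"dz":0,"roll":0,"claw":1}]}}

```text
clock: 1.45
tcp_pos: [0.5784, -0.1957, 0.2308]
orientation: [-0.0, 0.982, 0.189, -0.0]
wrist_force: [-0.4, -0.7, 0.6]
finger_gap: 0.0853
grip_force: 0.0
```

>>> {"method": "send_rows", "body": {"increments": [{"dx":0,"dy":0,"dz":-1,"roll":0,"claw":1},{"dx":0,"dy":0,"dz":-2,"roll":0,"claw":1},{"dx":0,"dy":0,"dz":-3,"roll":0,"claw":1},{"dx":0,"dy":0,"dz":-4,"roll":0,"claw":1},{"dx":0,"dy":0,"dz":-4.5,"roll":0,"claw":1}]}}

```text
clock: 2.08
tcp_pos: [0.5761, -0.1976, 0.1173]
orientation: [-0.001, 0.982, 0.187, -0.001]
wrist_force: [0.5, 0.0, -0.5]
finger_gap: 0.0857
grip_force: 0.0
```

>>> {"method": "send_rows", "body": {"increments": [{"claw":0.3},{"claw":-0.2},{"claw":-1},{"claw":-1},{"claw":-1}], "grip_force": 50}}

```text
schema error: expected keys dx, dy, dz, roll, claw
```

>>> {"method": "send_rows", "body": {"increments": [{"dx":0.07,"dy":0,"dz":0,"roll":0,"claw":0.3},{"dx":0.07,"dy":0,"dz":0,"roll":0,"claw":-0.2},{"dx":0.07,"dy":0,"dz":0,"roll":0,"claw":-1},{"dx":0.07,"dy":0,"dz":0,"roll":0,"claw":-1},{"dx":0.07,"dy":0,"dz":0,"roll":0,"claw":-1}], "grip_force": 50}}

```text
clock: 2.7
tcp_pos: [0.5801, -0.1976, 0.1203]
orientation: [0.001, 0.982, 0.187, 0.001]
wrist_force: [-0.5, 0.1, 6.3]
finger_gap: 0.0346
grip_force: 50.1
```

>>> {"method": "send_rows", "body": {"increments": [{"dx":0,"dy":0,"dz":0,"roll":0.8,"claw":-1},{"dx":0,"dy":0,"dz":0,"roll":1.6,"claw":-1},{"dx":0,"dy":0,"dz":0,"roll":2.4,"claw":-1},{"dx":0,"dy":0,"dz":0,"roll":3.2,"claw":-1},{"dx":0,"dy":0,"dz":0,"roll":4,"claw":-1}]}}

```text
clock: 3.32
tcp_pos: [0.5799, -0.1975, 0.1203]
orientation: [0.001, 0.892, 0.452, 0.001]
wrist_force: [-1.2, -0.2, 6.4]
finger_gap: 0.0344
grip_force: 50.3
```

>>> {"method": "send_rows", "body": {"increments": [{"dx":0,"dy":0,"dz":0,"roll":0.8,"claw":-1},{"dx":0,"dy":0,"dz":0,"roll":1.6,"claw":-1},{"dx":0,"dy":0,"dz":0,"roll":2.4,"claw":-1},{"dx":0,"dy":0,"dz":0,"roll":3.2,"claw":-1},{"dx":0,"dy":0,"dz":0,"roll":4,"claw":-1}]}}

```text
clock: 3.95
tcp_pos: [0.5797, -0.1974, 0.1203]
orientation: [0.001, 0.733, 0.681, 0.0]
wrist_force: [-2.5, 0.6, 5.8]
finger_gap: 0.0347
grip_force: 50.3
```

>>> {"method": "send_rows", "body": {"increments": [{"dx":0,"dy":0,"dz":0,"roll":0.8,"claw":-1},{"dx":0,"dy":0,"dz":0,"roll":1.6,"claw":-1},{"dx":0,"dy":0,"dz":0,"roll":2.4,"claw":-1},{"dx":0,"dy":0,"dz":0,"roll":3.2,"claw":-1},{"dx":0,"dy":0,"dz":0,"roll":4,"claw":-1}]}}

```text
clock: 4.58
tcp_pos: [0.5796, -0.1975, 0.1203]
orientation: [0.001, 0.517, 0.856, -0.0]
wrist_force: [-2.7, 0.4, 7.1]
finger_gap: 0.0349
grip_force: 50.3
```

>>> {"method": "send_rows", "body": {"increments": [{"dx":0,"dy":0,"dz":0,"roll":0.8,"claw":-1},{"dx":0,"dy":0,"dz":0,"roll":1.6,"claw":-1},{"dx":0,"dy":0,"dz":0,"roll":2.4,"claw":-1},{"dx":0,"dy":0,"dz":0,"roll":3.2,"claw":-1},{"dx":0,"dy":0,"dz":0,"roll":4,"claw":-1}]}}

```text
clock: 5.2
tcp_pos: [0.5795, -0.1975, 0.1203]
orientation: [0.001, 0.261, 0.965, -0.0]
wrist_force: [-2.7, 0.1, 6.8]
finger_gap: 0.0345
grip_force: 50.4
```

>>> {"method": "send_rows", "body": {"increments": [{"dx":0,"dy":0,"dz":0,"roll":0.7,"claw":-1},{"dx":0,"dy":0,"dz":0,"roll":1.4,"claw":-1},{"dx":0,"dy":0,"dz":0,"roll":2.1,"claw":-1},{"dx":0,"dy":0,"dz":0,"roll":2.7,"claw":-1},{"dx":0,"dy":0,"dz":0,"roll":2.7,"claw":-1}]}}

```text
clock: 5.82
tcp_pos: [0.5794, -0.1976, 0.1203]
orientation: [0.001, 0.076, 0.997, -0.001]
wrist_force: [-2.4, -1.4, 6.5]
finger_gap: 0.0345
grip_force: 50.4
```

>>> {"method": "send_rows", "body": {"increments": [{"dx":0,"dy":0,"dz":0,"roll":0,"claw":-0.2},{"dx":0,"dy":0,"dz":0,"roll":0,"claw":0.2},{"dx":0,"dy":0,"dz":0,"roll":0,"claw":1},{"dx":0,"dy":0,"dz":0,"roll":0,"claw":1},{"dx":0,"dy":0,"dz":0,"roll":0,"claw":1}]}}

```text
clock: 6.45
tcp_pos: [0.5796, -0.1991, 0.1192]
orientation: [0.0, 0.077, 0.997, -0.001]
wrist_force: [-1.7, -6.0, 1.5]
finger_gap: 0.0854
grip_force: 2.3
```

>>> {"method": "send_rows", "body": {"increments": [{"dx":0,"dy":0,"dz":1,"roll":0,"claw":1},{"dx":0,"dy":0,"dz":2,"roll":0,"claw":1},{"dx":0,"dy":0,"dz":3,"roll":0,"claw":1},{"dx":0,"dy":0,"dz":4,"roll":0,"claw":1},{"dx":0,"dy":0,"dz":5,"roll":0,"claw":1}]}}

```text
clock: 7.08
tcp_pos: [0.5793, -0.1971, 0.2443]
orientation: [-0.0, 0.077, 0.997, 0.0]
wrist_force: [1.5, -0.7, -0.6]
finger_gap: 0.0854
grip_force: 0.0
```

>>> {"method": "send_rows", "body": {"increments": [{"dx":-1.3,"dy":0.8,"dz":0,"roll":0.1,"claw":0},{"dx":-2.7,"dy":1.6,"dz":0,"roll":0.2,"claw":-1},{"dx":-4,"dy":2.4,"dz":0,"roll":0.3,"claw":-1},{"dx":-5.4,"dy":3.2,"dz":0,"roll":0.44,"claw":-1},{"dx":-6.6,"dy":4,"dz":0,"roll":0.44,"claw":-1}]}}

```text
clock: 7.7
tcp_pos: [0.413, -0.0964, 0.2436]
orientation: [-0.0, 0.046, 0.999, 0.0]
wrist_force: [0.5, 1.1, 0.6]
finger_gap: 0.0
grip_force: 0.0
```

```bash
python3 - <<'E'
from h import *
s=get_state();print(s['tcp_pos'],s['orientation'],s['joint_pos'])
for n in('top','scene'):
    c=read_camera(n);cv2.imwrite(f'pics/{n}2.png',c['image'])
    if n=='top': a=cv2.resize(c['image'][165:290,295:410],None,fx=4.4,fy=4.4,interpolation=cv2.INTER_CUBIC)
    else: 
        u,v=proj(c,(.578,-.1975,.1)).astype(int);print(u,v);b=cv2.resize(c['image'][max(v-30,0):v+30,max(u-35,0):u+35],(280*2-280,240),interpolation=cv2.INTER_CUBIC)
cv2.imwrite('pics/m2.png',np.hstack([a,cv2.copyMakeBorder(b,0,a.shape[0]-b.shape[0],0,0,0)]))
E
```

```text
[ 0.41299841 -0.09640126  0.24364565] [-6.91578568e-05  4.61137699e-02  9.98936179e-01  1.58098496e-04] [-4.19259824e-01  1.70420113e-02 -2.81437890e-01  1.27256049e+00
  2.44019360e-04 -3.26999595e-01]
353 257
```

View pics/m2.png

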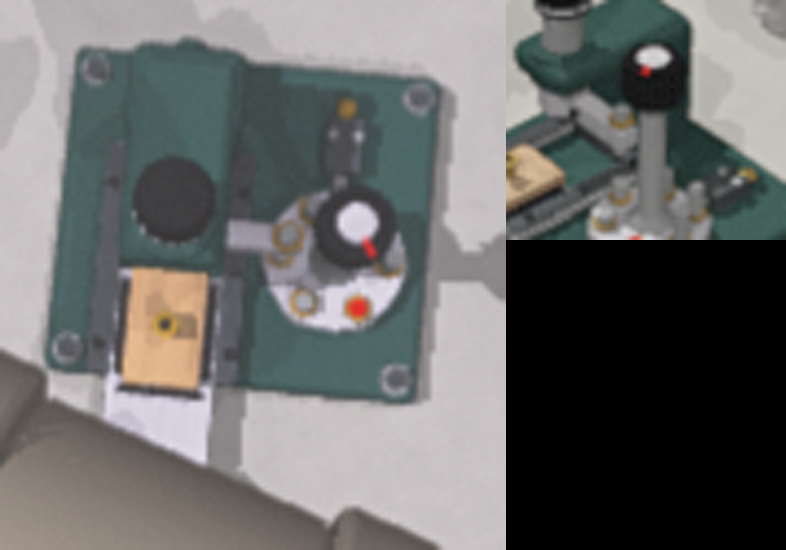

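The red stud is now visible at crop (358,307), to the lower right of the knob axis. A stud stands at (288,238) by the rod arm. I'll check the red stud's press coordinates.

```bash
python3 - <<'E'
from h import *
c=read_camera('top');r=red(c['image']);r[:228]=0;r[242:]=0;r[:,365:388]*=1
k,l,s,m=cv2.connectedComponentsWithStats(r)
y=np.radians(-5.3);R=np.array([[np.cos(y),-np.sin(y)],[np.sin(y),np.cos(y)]])
for i in range(1,k):
    if s[i,4]>5 and 360<m[i][0]<395:
        p=onz(c,*m[i],.032)[:2];d=R.T@(p-[.578,-.1975]);print(s[i],p,d,np.linalg.norm(d),np.degrees(np.arctan2(d[1],d[0])),'want -150; press',R.T@(p-[.5853,-.1137]))
E
```

```text
[374 233   5   4  16] [ 0.55243894 -0.20847691] [-0.02443783 -0.01329107] 0.02781834296923376 -151.45942799684624 want -150; press [-0.02396597 -0.09740711]
```

>>> {"method": "send_rows", "body": {"increments": [{"dx":0,"dy":0,"dz":-1.6,"roll":0,"claw":-1},{"dx":0,"dy":0,"dz":-3.2,"roll":0,"claw":-1},{"dx":0,"dy":0,"dz":-4.8,"roll":0,"claw":-1},{"dx":0,"dy":0,"dz":-6.4,"roll":0,"claw":-1},{"dx":0,"dy":0,"dz":-7.8,"roll":0,"claw":-1}]}}

```text
clock: 8.48
tcp_pos: [0.4151, -0.0977, 0.0473]
orientation: [0.0, 0.046, 0.999, -0.0]
wrist_force: [0.5, 0.0, -0.1]
finger_gap: -0.0004
grip_force: 0.0
```

Red sits at press (-24,-97.4), so the turret is right. Pushing the shuttle next.

>>> {"method": "send_rows", "body": {"increments": [{"dx":0.5,"dy":-0.03,"dz":0,"roll":0,"claw":-1},{"dx":1.0,"dy":-0.07,"dz":0,"roll":0,"claw":-1},{"dx":1.5,"dy":-0.12,"dz":0,"roll":0,"claw":-1},{"dx":1.9,"dy":-0.16,"dz":0,"roll":0,"claw":-1},{"dx":2.3,"dy":-0.19,"dz":0,"roll":0,"claw":-1}]}}

```text
clock: 9.1
tcp_pos: [0.4729, -0.1023, 0.0495]
orientation: [0.0, 0.046, 0.999, -0.0]
wrist_force: [-2.9, -0.0, 1.2]
finger_gap: 0.0002
grip_force: 1.2
```

>>> {"method": "send_rows", "body": {"increments": [{"dx":0.06,"dy":0,"dz":0,"roll":0,"claw":-1},{"dx":0.12,"dy":-0.01,"dz":0,"roll":0,"claw":-1},{"dx":0.18,"dy":-0.02,"dz":0,"roll":0,"claw":-1},{"dx":0.24,"dy":-0.02,"dz":0,"roll":0,"claw":-1},{"dx":0.3,"dy":-0.03,"dz":0,"roll":0,"claw":-1}]}}

```text
clock: 9.72
tcp_pos: [0.4792, -0.1026, 0.0488]
orientation: [-0.0, 0.046, 0.999, 0.0]
wrist_force: [-2.6, 0.3, 1.4]
finger_gap: 0.0001
grip_force: 1.0
```

>>> {"method": "send_rows", "body": {"increments": [{"dx":0.05,"dy":0,"dz":0,"roll":0,"claw":-1},{"dx":0.1,"dy":-0.01,"dz":0,"roll":0,"claw":-1},{"dx":0.15,"dy":-0.01,"dz":0,"roll":0,"claw":-1},{"dx":0.2,"dy":-0.02,"dz":0,"roll":0,"claw":-1},{"dx":0.2,"dy":-0.02,"dz":0,"roll":0,"claw":-1}]}}

```text
clock: 10.35
tcp_pos: [0.4843, -0.1031, 0.0488]
orientation: [-0.0, 0.046, 0.999, 0.0]
wrist_force: [-2.6, 0.7, 0.5]
finger_gap: 0.0002
grip_force: 1.1
```

>>> {"method": "send_rows", "body": {"increments": [{"dx":0.05,"dy":0,"dz":0,"roll":0,"claw":-1},{"dx":0.1,"dy":-0.01,"dz":0,"roll":0,"claw":-1},{"dx":0.15,"dy":-0.01,"dz":0,"roll":0,"claw":-1},{"dx":0.2,"dy":-0.02,"dz":0,"roll":0,"claw":-1},{"dx":0.2,"dy":-0.02,"dz":0,"roll":0,"claw":-1}]}}

```text
clock: 10.98
tcp_pos: [0.4845, -0.103, 0.0481]
orientation: [-0.004, 0.046, 0.999, 0.0]
wrist_force: [-14.3, -0.2, 9.1]
finger_gap: 0.0001
grip_force: 7.0
```

The shuttle stopped hard at its end stop (14 N, at the expected place). Backing off, lifting and going over the cap.

>>> {"method": "send_rows", "body": {"increments": [{"dx":-0.6,"dy":0.05,"dz":0,"roll":0,"claw":-1},{"dx":-1.4,"dy":0.1,"dz":0,"roll":0,"claw":-1},{"dx":-1.8,"dy":0.1,"dz":1,"roll":0,"claw":-1},{"dx":-1.8,"dy":0.1,"dz":3,"roll":0,"claw":-1},{"dx":-1.8,"dy":0.1,"dz":5,"roll":0,"claw":-1}]}}

```text
clock: 11.6
tcp_pos: [0.4445, -0.1014, 0.1753]
orientation: [0.001, 0.046, 0.999, -0.0]
wrist_force: [0.6, 0.2, -0.3]
finger_gap: 0.0001
grip_force: 0.0
```

>>> {"method": "send_rows", "body": {"increments": [{"dx":0,"dy":0,"dz":1.5,"roll":0,"claw":-1},{"dx":0,"dy":0,"dz":2.2,"roll":0,"claw":-1},{"dx":1.6,"dy":-0.1,"dz":2.2,"roll":0,"claw":-1},{"dx":3.2,"dy":-0.3,"dz":2.2,"roll":0,"claw":-1},{"dx":4.8,"dy":-0.4,"dz":2.2,"roll":0,"claw":-1}]}}

```text
clock: 12.22
tcp_pos: [0.5664, -0.1117, 0.2294]
orientation: [0.002, 0.046, 0.999, -0.0]
wrist_force: [-0.6, -0.4, 0.8]
finger_gap: -0.0002
grip_force: 0.0
```

>>> {"method": "send_rows", "body": {"increments": [{"dx":0.7,"dy":-0.07,"dz":0,"roll":0,"claw":-1},{"dx":0.7,"dy":-0.07,"dz":-0.4,"roll":0,"claw":-1},{"dx":0.7,"dy":-0.07,"dz":-0.8,"roll":0,"claw":-1},{"dx":0.7,"dy":-0.07,"dz":-1.2,"roll":0,"claw":-1},{"dx":0.7,"dy":-0.07,"dz":-1.7,"roll":0,"claw":-1}]}}

```text
clock: 12.85
tcp_pos: [0.5813, -0.1129, 0.1858]
orientation: [0.0, 0.046, 0.999, 0.0]
wrist_force: [0.0, 0.5, 0.6]
finger_gap: -0.0
grip_force: 0.0
```

>>> {"method": "send_rows", "body": {"increments": [{"dx":0.14,"dy":-0.02,"dz":-0.08,"roll":0,"claw":-1},{"dx":0.14,"dy":-0.02,"dz":-0.16,"roll":0,"claw":-1},{"dx":0.14,"dy":-0.02,"dz":-0.24,"roll":0,"claw":-1},{"dx":0.14,"dy":-0.02,"dz":-0.32,"roll":0,"claw":-1},{"dx":0.14,"dy":-0.02,"dz":-0.4,"roll":0,"claw":-1}]}}

```text
clock: 13.48
tcp_pos: [0.5854, -0.1135, 0.1764]
orientation: [0.0, 0.046, 0.999, -0.0]
wrist_force: [0.0, -0.9, -0.2]
finger_gap: -0.0001
grip_force: 0.0
```

>>> {"method": "send_rows", "body": {"increments": [{"dx":0,"dy":0,"dz":-0.08,"roll":0,"claw":-1},{"dx":0,"dy":0,"dz":-0.16,"roll":0,"claw":-1},{"dx":0,"dy":0,"dz":-0.24,"roll":0,"claw":-1},{"dx":0,"dy":0,"dz":-0.32,"roll":0,"claw":-1},{"dx":0,"dy":0,"dz":-0.4,"roll":0,"claw":-1}]}}

```text
clock: 14.1
tcp_pos: [0.5854, -0.1135, 0.1667]
orientation: [0.0, 0.046, 0.999, -0.0]
wrist_force: [-2.1, 1.1, 8.7]
finger_gap: 0.0001
grip_force: 4.3
```

>>> {"method": "send_rows", "body": {"increments": [{"dx":0,"dy":0,"dz":-0.05,"roll":0,"claw":-1},{"dx":0,"dy":0,"dz":-0.1,"roll":0,"claw":-1},{"dx":0,"dy":0,"dz":-0.15,"roll":0,"claw":-1},{"dx":0,"dy":0,"dz":-0.2,"roll":0,"claw":-1},{"dx":0,"dy":0,"dz":-0.25,"roll":0,"claw":-1}]}}

```text
clock: 14.72
tcp_pos: [0.5854, -0.1135, 0.161]
orientation: [0.0, 0.046, 0.999, -0.0]
wrist_force: [-3.3, 0.9, 8.4]
finger_gap: 0.0001
grip_force: 4.6
```

>>> {"method": "send_rows", "body": {"increments": [{"dx":0,"dy":0,"dz":-0.04,"roll":0,"claw":-1},{"dx":0,"dy":0,"dz":-0.08,"roll":0,"claw":-1},{"dx":0,"dy":0,"dz":-0.1,"roll":0,"claw":-1},{"dx":0,"dy":0,"dz":-0.12,"roll":0,"claw":-1},{"dx":0,"dy":0,"dz":-0.12,"roll":0,"claw":-1}]}}

```text
clock: 15.35
tcp_pos: [0.5855, -0.1135, 0.158]
orientation: [0.001, 0.046, 0.999, -0.0]
wrist_force: [-2.6, 0.7, 9.3]
finger_gap: -0.0005
grip_force: 4.4
```

>>> {"method": "send_rows", "body": {"increments": [{"dx":0,"dy":0,"dz":-0.02,"roll":0,"claw":-1},{"dx":0,"dy":0,"dz":-0.04,"roll":0,"claw":-1},{"dx":0,"dy":0,"dz":-0.06,"roll":0,"claw":-1},{"dx":0,"dy":0,"dz":-0.08,"roll":0,"claw":-1},{"dx":0,"dy":0,"dz":-0.08,"roll":0,"claw":-1}]}}

```text
clock: 15.98
tcp_pos: [0.5854, -0.1135, 0.1561]
orientation: [0.001, 0.046, 0.999, -0.0]
wrist_force: [-3.2, 1.4, 9.2]
finger_gap: -0.0002
grip_force: 4.6
```

>>> {"method": "send_rows", "body": {"increments": [{"dx":0,"dy":0,"dz":-0.02,"roll":0,"claw":-1},{"dx":0,"dy":0,"dz":-0.03,"roll":0,"claw":-1},{"dx":0,"dy":0,"dz":-0.04,"roll":0,"claw":-1},{"dx":0,"dy":0,"dz":-0.04,"roll":0,"claw":-1},{"dx":0,"dy":0,"dz":-0.04,"roll":0,"claw":-1}]}}

```text
clock: 16.6
tcp_pos: [0.5854, -0.1135, 0.1556]
orientation: [0.001, 0.046, 0.999, -0.0]
wrist_force: [-3.5, 0.5, 11.5]
finger_gap: -0.0001
grip_force: 6.1
```

The force is rising: the rod has landed at about 20 mm. Leaning in gently.

>>> {"method": "send_rows", "body": {"increments": [{"dx":0,"dy":0,"dz":-0.02,"roll":0,"claw":-1},{"dx":0,"dy":0,"dz":-0.03,"roll":0,"claw":-1},{"dx":0,"dy":0,"dz":-0.03,"roll":0,"claw":-1},{"dx":0,"dy":0,"dz":-0.03,"roll":0,"claw":-1},{"dx":0,"dy":0,"dz":-0.03,"roll":0,"claw":-1}]}}

```text
clock: 17.23
tcp_pos: [0.5855, -0.1135, 0.1555]
orientation: [0.001, 0.046, 0.999, -0.0]
wrist_force: [-4.6, 1.6, 14.7]
finger_gap: 0.0002
grip_force: 7.6
```

Landed, at 14.7 N. A small addition, then hold.

>>> {"method": "send_rows", "body": {"increments": [{"dx":0,"dy":0,"dz":-0.01,"roll":0,"claw":-1},{"dx":0,"dy":0,"dz":-0.01,"roll":0,"claw":-1},{"dx":0,"dy":0,"dz":-0.01,"roll":0,"claw":-1},{"dx":0,"dy":0,"dz":-0.01,"roll":0,"claw":-1},{"dx":0,"dy":0,"dz":-0.01,"roll":0,"claw":-1}]}}

```text
clock: 17.85
tcp_pos: [0.5855, -0.1135, 0.1554]
orientation: [0.001, 0.046, 0.999, -0.0]
wrist_force: [-5.1, 0.6, 16.5]
finger_gap: 0.0001
grip_force: 8.1
```

>>> {"method": "send_rows", "body": {"increments": [{"dx":0,"dy":0,"dz":0,"roll":0,"claw":-1},{"dx":0,"dy":0,"dz":0,"roll":0,"claw":-1},{"dx":0,"dy":0,"dz":0,"roll":0,"claw":-1},{"dx":0,"dy":0,"dz":0,"roll":0,"claw":-1},{"dx":0,"dy":0,"dz":0,"roll":0,"claw":-1}]}}

```text
clock: 18.48
tcp_pos: [0.5855, -0.1135, 0.1554]
orientation: [0.001, 0.046, 0.999, -0.0]
wrist_force: [-5.5, 1.8, 16.0]
finger_gap: -0.0002
grip_force: 8.1
```

>>> {"method": "send_rows", "body": {"increments": [{"dx":0,"dy":0,"dz":0,"roll":0,"claw":-1},{"dx":0,"dy":0,"dz":0,"roll":0,"claw":-1},{"dx":0,"dy":0,"dz":0,"roll":0,"claw":-1},{"dx":0,"dy":0,"dz":0,"roll":0,"claw":-1},{"dx":0,"dy":0,"dz":0,"roll":0,"claw":-1}]}}

```text
clock: 19.1
tcp_pos: [0.5855, -0.1135, 0.1554]
orientation: [0.001, 0.046, 0.999, -0.0]
wrist_force: [-5.6, 1.8, 15.5]
finger_gap: 0.0003
grip_force: 8.1
```

>>> {"method": "send_rows", "body": {"increments": [{"dx":0,"dy":0,"dz":0.15,"roll":0,"claw":-1},{"dx":0,"dy":0,"dz":0.35,"roll":0,"claw":-1},{"dx":0,"dy":0,"dz":0.55,"roll":0,"claw":-1},{"dx":0,"dy":0,"dz":0.75,"roll":0,"claw":-1},{"dx":0,"dy":0,"dz":0.95,"roll":0,"claw":-1}]}}

```text
clock: 19.73
tcp_pos: [0.5854, -0.1135, 0.1769]
orientation: [-0.0, 0.046, 0.999, 0.0]
wrist_force: [-0.3, -0.8, -0.3]
finger_gap: 0.0
grip_force: 0.0
```

>>> {"method": "send_rows", "body": {"increments": [{"dx":0,"dy":0,"dz":0.5,"roll":0,"claw":-1},{"dx":0,"dy":0,"dz":1.5,"roll":0,"claw":-1},{"dx":0,"dy":0,"dz":2.5,"roll":0,"claw":-1},{"dx":-2,"dy":0,"dz":3,"roll":0,"claw":-1},{"dx":-4,"dy":-1,"dz":3,"roll":0,"claw":-1}]}}

```text
clock: 20.35
tcp_pos: [0.485, -0.138, 0.253]
orientation: [0.001, 0.045, 0.999, -0.0]
wrist_force: [0.0, -1.9, -0.7]
finger_gap: -0.0002
grip_force: 0.0
```

>>> {"method": "send_rows", "body": {"increments": [{"dx":-0.5,"dy":-2,"dz":0,"roll":0,"claw":-1},{"dx":-1,"dy":-4,"dz":0,"roll":0,"claw":-1},{"dx":-1.5,"dy":-6,"dz":0,"roll":0,"claw":-1},{"dx":-2,"dy":-8,"dz":0,"roll":0,"claw":-1},{"dx":-2.5,"dy":-10,"dz":0,"roll":0,"claw":-1}]}}

```text
clock: 20.98
tcp_pos: [0.4222, -0.39, 0.2522]
orientation: [0.0, 0.046, 0.999, 0.0]
wrist_force: [1.1, 0.1, 0.3]
finger_gap: 0.0001
grip_force: 0.0
```

```bash
python3 - <<'E'
from h import *
c=read_camera('top');im=c['image']
a=cv2.resize(im[165:290,295:410],None,fx=4.4,fy=4.4,interpolation=cv2.INTER_CUBIC)
cv2.imwrite('pics/end.png',a)
k,l,s,m=cv2.connectedComponentsWithStats(red(im))
y=np.radians(-5.3);R=np.array([[np.cos(y),-np.sin(y)],[np.sin(y),np.cos(y)]])
for i in range(1,k):
    if s[i,4]>5 and 300<m[i][0]<410 and m[i][1]<300:
        print(s[i],*[R.T@(onz(c,*m[i],z)[:2]-[.5853,-.1137]) for z in(.032,.064)])
E
```

```text
[378 220   2   4   7] [ 0.00668823 -0.10083553] [ 0.00172591 -0.09789358]
[374 233   5   4  16] [-0.02396597 -0.09740711] [-0.02792809 -0.09457702]
[327 253   7   7  42] [-0.08179554  0.00146551] [-0.08387078  0.00106954]
```

View pics/end.png

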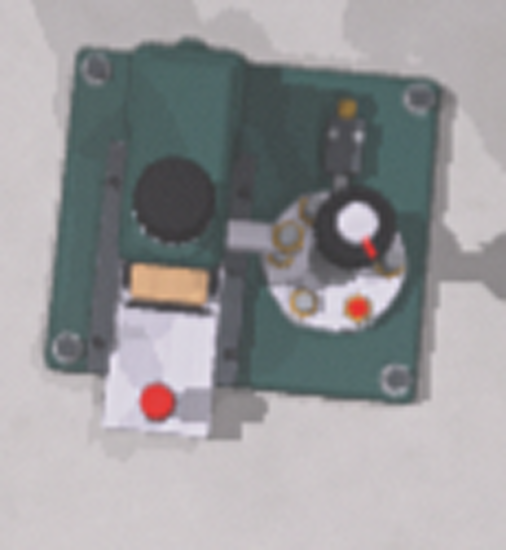

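The handle is at press x = -83.9 mm (home), red is at (-24,-97), and the cap is back up at (174,199) in the crop. Handing in.

```bash
python3 -c "from workcell import hand_in;print(hand_in())"
```

```text
the job is handed in; nothing more can be done
None
```

Job handed in at about 21 s: the third stud is in its click under the rod, the shuttle is fully home, the rod landed after about 20 mm and was held at about 16 N for over a second, and the ram is back up; I couldn't see the eyelet itself, so its seating rests on that travel.

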